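# Kit the pump overhaul parts

## Task

Lay out the overhaul kit on the aluminium tray, each part in the middle of its own coloured dish: the steel fitting lying flat in the blue dish, the black spacer standing in the red, the pale steel bush standing in the yellow and the cream plug, domed top up, in the green. Leave the brass fitting and the black collar where they are; they belong to another job.

Things in the scene. Friction and masses are not known exactly. Their poses are not given: they have to be found in the camera images.
- steel_fitting_mid (a point): silver-grey steel hydraulic fitting lying on its side: hexagon in the middle, thread at one end, cone at the other; 60 mm long, 30 mm across at the hexagon (which is 16 mm long), 26 mm high, 90 g. Point at its centre, 13 mm above its underside; its y axis runs along its length, its x axis is level and across it; grasp across the hexagon. At the start it rests on a thin board whose top is at z = 0.004
- black_spacer_mid (a point): black stepped cylinder standing upright, narrower at the top, with a small bright disc on its top; 22 mm diameter, 32 mm high. Point at its centre, 16 mm above its underside; z axis up. At the start it rests on a thin board whose top is at z = 0.004
- steel_bush_mid (a point): pale grey steel tube (turned bush with a waist) standing upright; 18 mm diameter, 36 mm high. Point at its centre, 18 mm above its underside; z axis up. At the start it rests on a thin board whose top is at z = 0.004
- cream_plug_mid (a point): cream plastic plug with a domed top and eight flat sides, standing on its flat base; 32 mm across, 18 mm high (sides to about 14 mm). Point 9 mm above its underside; z axis up. At the start it rests on a thin board whose top is at z = 0.004
- brass_fitting_mid (a point): small pale-gold brass hydraulic fitting lying on its side, 41 mm long, 20 mm across, 18 mm high; does not belong to the kit. Point at its centre; y axis along its length. At the start it rests on a thin board whose top is at z = 0.004
- black_collar_mid (a point): knurled black ring-shaped collar standing flat, 43 mm diameter, 36 mm high; does not belong to the kit. Point at its centre. It and all the other things lie to the left of a fixed microscope 0.36 m tall (about x 0.25 to 0.55, y -0.16 to 0.05): an arm that starts to the right must first rise clear over it. At the start it rests on a thin board whose top is at z = 0.004
- dish_blue_mid (a point): blue square open plastic dish, one of four that sit two by two, fixed, on a low 188 mm square aluminium tray 3 mm thick; 85 mm outside, 80 mm inside, walls 2.5 mm thick and 10 mm high, floor 2.5 mm thick. Point at the centre of the upper face of its inner floor (z = 0.0095; the wall tops are 7.5 mm above this point); x and y axes along its sides, z up; neighbouring dish centres are 89 mm apart
- dish_red_mid (a point): red square open plastic dish, one of four that sit two by two, fixed, on a low 188 mm square aluminium tray 3 mm thick; 85 mm outside, 80 mm inside, walls 2.5 mm thick and 10 mm high, floor 2.5 mm thick. Point at the centre of the upper face of its inner floor (z = 0.0095; the wall tops are 7.5 mm above this point); x and y axes along its sides, z up; neighbouring dish centres are 89 mm apart
- dish_yellow_mid (a point): yellow square open plastic dish, one of four that sit two by two, fixed, on a low 188 mm square aluminium tray 3 mm thick; 85 mm outside, 80 mm inside, walls 2.5 mm thick and 10 mm high, floor 2.5 mm thick. Point at the centre of the upper face of its inner floor (z = 0.0095; the wall tops are 7.5 mm above this point); x and y axes along its sides, z up; neighbouring dish centres are 89 mm apart
- dish_green_mid (a point): green square open plastic dish, one of four that sit two by two, fixed, on a low 188 mm square aluminium tray 3 mm thick; 85 mm outside, 80 mm inside, walls 2.5 mm thick and 10 mm high, floor 2.5 mm thick. Point at the centre of the upper face of its inner floor (z = 0.0095; the wall tops are 7.5 mm above this point); x and y axes along its sides, z up; neighbouring dish centres are 89 mm apart

How it is judged:
By the outcome, as a careful person would: the job done as asked, in the order asked, and still so for the second after the job is handed in, with the robot touching nothing.
It also fails if it takes over 96 s, if anything falls off the work surface, if the arm or the gripper's body presses on something with over 40 N, if the wrist force passes 120 N, or if a joint passes its speed limit or range.

## Robot

A 6-joint arm with a two-finger parallel gripper is mounted at the origin on a cart in front of the work surface, level with it; the furniture and walls round the work are solid. World frame = base frame: x ahead of the robot, y to its left, z up, the work surface at z = 0. Lengths are in m, angles in rad, forces in N, time in s.
With the tool pointing down it reaches from about 0.225 to 0.875 m from the base axis. Payload 3.4 kg.
Tool frame: the origin (TCP) lies on the centre line of the jaws, within the pads' length; the fingertips stand 25 mm ahead of it and the grasp point (between the pads) lies 6 mm ahead of it; z points along the fingers, y is the direction in which the jaws open and shut (so a half turn about z gives the same grasp; the last joint's range is limited). The gripper opens to 85 mm and grips with 20 to 120 N. Pads are 22 mm wide; open, the fingers measure 114 mm over their backs; the gripper's body (76 mm by 85 mm) begins 54 mm behind the grasp point. The pads swing forward as they close: fully open they stand 13 mm farther back than shut.
Start: joints at [1.024, 0.276, 1.505, -0, 1.361, -0.121], TCP at [0.238, 0.524, 0.232] pointing down, gripper open.
Joint ranges: [-2.89, 2.89], [-0.75, 2.08], [0.22, 2.7], [-1.18, 4.32], [0.11, 2.71], [-2.7, 2.7]. Speed limits (rad/s): [2.57, 2.57, 3.14, 3.14, 3.14, 3.14].

## Interface

Orientations are given as [roll, pitch, yaw] about the fixed x, y, z axes, in that order (R = Rz(yaw) Ry(pitch) Rx(roll)).
In Python, from station import env, eyes gives the robot as it stands. The module is installed in compiled form; this text tells all that it offers.
- The arm moves only by the tool apply_moves, never from a script. Its argument "steps" is a list that holds one entry, the list of rows, each a list of 4 numbers: the shift along the tool's x, y, z in mm, then the turn about the tool's z in rad. In form: [[[dx, dy, dz, yaw], ...]]. A call has 1 to 12 rows; each row is the pose to reach, as a shift and turn from the pose measured when the call began, along the tool's axes at that moment; what a row does not reach only later rows make up. A row lasts 1/10 s, in which the tool goes at most 50 mm and 8.59 degrees, less where a joint would pass 70% of its speed; a pose out of reach is approached as far as the arm can. A call with a gripper value outside its range is refused whole. "grip" is the finger opening in mm, from 0 to 85.4, set as the call begins (left out, the last holds). The fingers move at their own pace and stop on an object; "grip_force" is the grip in N (left out, the last holds). Time passes only in rows, so rows that repeat a pose let the fingers close. It gives the time, the measured TCP pose, the force and the opening at its end, in the units of the state.
- env.read_state(): the state, without advancing time (a new reading comes with each control period).
- eyes.capture(name): name is "scene" or "top" or "wrist"; returns the picture (420x560x3 uint8, red, green, blue); there is no depth.
- eyes.calibration(name): a dict with "fovy" (degrees; the focal length in pixels is half the picture's height over the tangent of half this angle, whatever the lens; pixels are square), "cx", "cy" (the principal point, pixels), "cam_to_world" (4x4, takes a point from camera to world coordinates); the wrist camera has in their place "mount" (4x4, takes a point from camera to tool coordinates, whose origin is the TCP and whose axes are the flange's). Camera axes: x right, y down, z forward; pixel columns grow to the right and rows downward; lengths in m; the calibration is good to about 2 mm. The wrist camera is an equidistant fisheye: a pixel r from the principal point sees the ray r / f radians off the axis. A picture is of the moment at which its call begins: read the wrist's pose just before it. calibration takes no time and is no camera call.
- env.job_done(): hands the job in, once; it reports no verdict.
The state is a dict: "t": time; "q": joint angles; "dq": joint speeds; "joint_torque": joint torques, N m; "tool_pos": TCP position; "orientation": TCP orientation; "contact_force": force on the tool from outside, world axes, zero at the start; "moment": the same for the moment, N m; "gripper_width": opening from 0.0 (shut) to 1.0 (fully open).
Only numpy, scipy, OpenCV 4.12 (cv2) and the standard library are available. Lean on these libraries where they do the work, as an engineer would, in place of code of your own. Each camera call takes 0.05 s, during which the arm holds its last target.

## Working session

There is one attempt and no reset: what is moved stays moved. The work goes in short steps, Python scripts to look and compute and a tool call to move; the robot and the scene stay as the last step left them, time stands still between calls to the robot, and variables do not carry over. Pictures are saved under pics/ and viewed, and the job is handed in when it is done.

Besides the shell and the picture viewer there is one more tool, called after ">>>" as name([rows], argument=value, ...), one row to a line, values as JSON. apply_moves: Moves the arm, as the interface text tells. Its arguments: {"type":"object","properties":{"steps":{"type":"array","items":{"type":"array","items":{"type":"array","items":{"type":"number"}}}},"grip":{"type":"number"},"grip_force":{"type":"number"}},"required":["steps"]}

```bash
mkdir -p pics; python3 - <<'E'
from station import env, eyes
import cv2
s=env.read_state()
print({k:s[k] for k in ('t','tool_pos','orientation','gripper_width','contact_force')})
for n in ("scene","top","wrist"):
    im=eyes.capture(n); cv2.imwrite(f"pics/{n}0.png",im[:,:,::-1]); 
    print(n,eyes.calibration(n))
E
```

```text
{'t': 0.0, 'tool_pos': array([0.23722687, 0.52317986, 0.23113801]), 'orientation': array([-3.13975250e+00, -1.87984235e-04,  2.71581617e+00]), 'gripper_width': 0.9994857133920673, 'contact_force': array([ 0.48483371, -0.13279693,  0.3297666 ])}
scene {'fovy': 43.92103962137998, 'cx': 282.85540084651643, 'cy': 212.72157002507308, 'cam_to_world': array([[ 0.49407831, -0.56164754,  0.66365553, -0.05884028],
       [-0.86926454, -0.33343424,  0.3649668 , -0.06653233],
       [ 0.01630278, -0.7572144 , -0.65296292,  0.65841075],
       [ 0.        ,  0.        ,  0.        ,  1.        ]])}
top {'fovy': 49.539791921132945, 'cx': 290.4575421620276, 'cy': 201.94963066399558, 'cam_to_world': array([[ 0.02902091, -0.99575917,  0.08730094,  0.45419558],
       [-0.99933093, -0.02695796,  0.02471747,  0.27042652],
       [-0.02225919, -0.08795985, -0.99587529,  0.91550291],
       [ 0.        ,  0.        ,  0.        ,  1.        ]])}
wrist {'fovy': 65.70646984690485, 'cx': 278.6235396863136, 'cy': 208.03737914913376, 'mount': array([[ 9.45242013e-04, -9.59332221e-01, -2.82277872e-01,
         7.10231628e-02],
       [ 9.99998408e-01,  4.79559719e-04,  1.71881492e-03,
         5.58885296e-04],
       [-1.51354544e-03, -2.82279047e-01,  9.59331147e-01,
        -1.41687294e-01],
       [ 0.00000000e+00,  0.00000000e+00,  0.00000000e+00,
         1.00000000e+00]])}
```

View pics/top0.png

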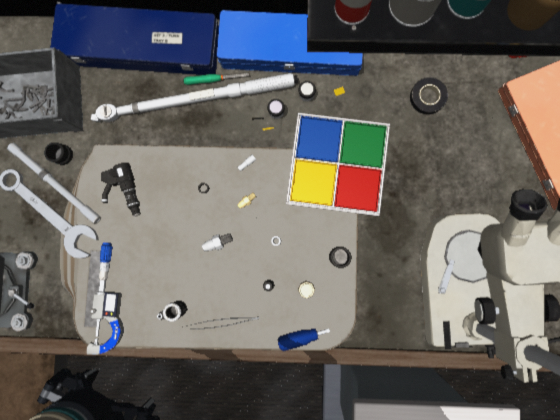

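View pics/scene0.png

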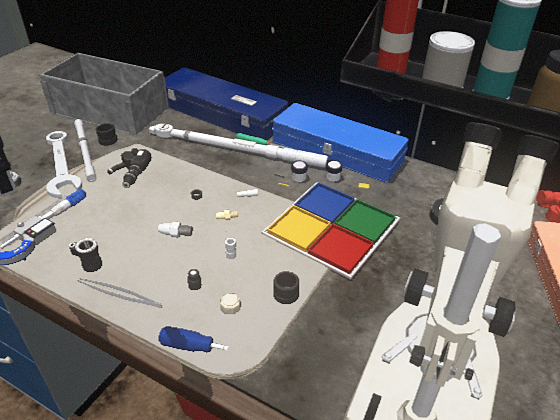

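View pics/wrist0.png

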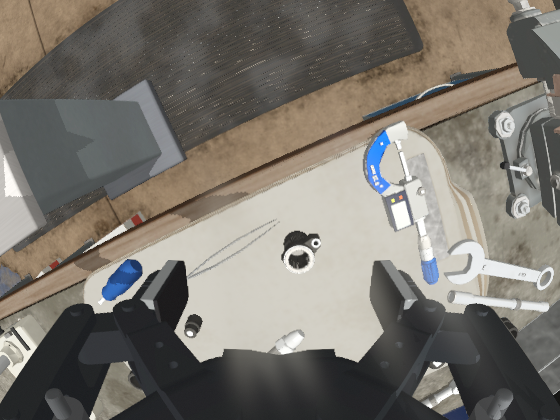

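```bash
python3 - <<'E'
import cv2
a=cv2.imread('pics/top0.png')[95:305,180:400]; cv2.imwrite('pics/topc.png',cv2.resize(a,None,fx=3.6,fy=2.8*3.6/2.8*0+3.6*0+2.8,interpolation=cv2.INTER_CUBIC) if 0 else cv2.resize(a,(792,756),interpolation=cv2.INTER_CUBIC)[:600])
cv2.imwrite('pics/topc1.png',cv2.resize(cv2.imread('pics/top0.png')[185:305,195:355],(800,600),interpolation=cv2.INTER_CUBIC))
cv2.imwrite('pics/topc2.png',cv2.resize(cv2.imread('pics/top0.png')[105:225,265:425],(800,600),interpolation=cv2.INTER_CUBIC))
cv2.imwrite('pics/sc1.png',cv2.resize(cv2.imread('pics/scene0.png')[180:330,150:350],(800,600),interpolation=cv2.INTER_CUBIC))
E
```

```text
(no output)
```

View pics/topc1.png

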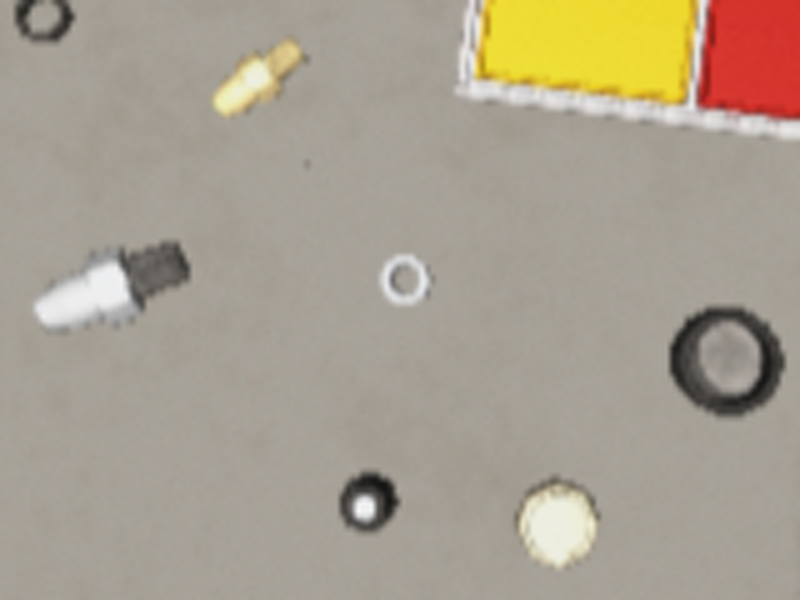

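View pics/topc2.png

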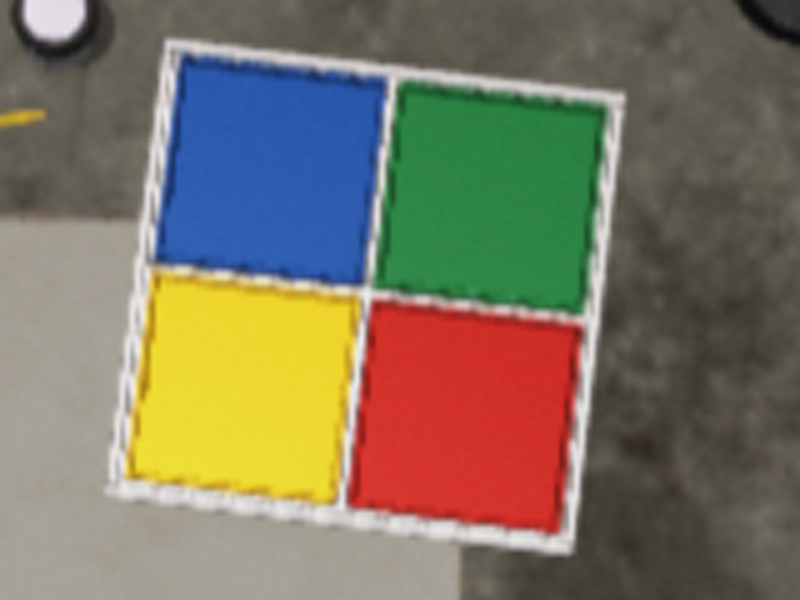

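View pics/sc1.png

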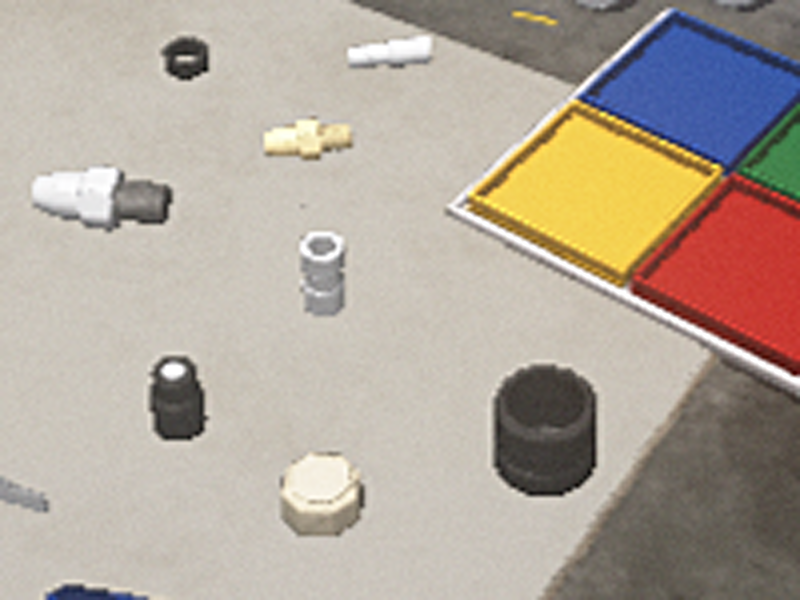

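```bash
cat > h.py <<'E'
from station import env, eyes
import numpy as np, cv2
from scipy.spatial.transform import Rotation as R
def ray(name,u,v,st=None):
    c=eyes.calibration(name); f=210/np.tan(np.radians(c['fovy'])/2)
    x=np.array([u-c['cx'],v-c['cy']])/f
    if name=='wrist':
        r=np.linalg.norm(x); d=np.array([*(x/max(r,1e-9)*np.sin(r)),np.cos(r)])
        st=st or env.read_state(); T=np.eye(4);T[:3,:3]=R.from_euler('xyz',st['orientation']).as_matrix();T[:3,3]=st['tool_pos']
        M=T@c['mount']
    else: d=np.array([*x,1.]); M=c['cam_to_world']
    return M[:3,3],M[:3,:3]@d
def pt(name,u,v,z,st=None):
    o,d=ray(name,u,v,st); return (o+d*(z-o[2])/d[2])[:2]
def proj(name,P,st=None):
    c=eyes.calibration(name); f=210/np.tan(np.radians(c['fovy'])/2)
    if name=='wrist':
        st=st or env.read_state(); T=np.eye(4);T[:3,:3]=R.from_euler('xyz',st['orientation']).as_matrix();T[:3,3]=st['tool_pos']; M=T@c['mount']
    else: M=c['cam_to_world']
    q=M[:3,:3].T@(np.asarray(P)-M[:3,3])
    if name=='wrist':
        r=np.hypot(q[0],q[1]); x=q[:2]/r*np.arctan2(r,q[2])
    else: x=q[:2]/q[2]
    return x*f+[c['cx'],c['cy']]
def go(P,yaw,st=None):
    "print shift in tool axes (mm) and turn to TCP target P, tool yaw"
    st=st or env.read_state(); Rm=R.from_euler('xyz',st['orientation']).as_matrix()
    d=Rm.T@(np.asarray(P)-st['tool_pos'])*1000
    dy=-(yaw-st['orientation'][2]); dy=(dy+np.pi)%(2*np.pi)-np.pi
    return d.round(1),round(dy,3)
E
python3 - <<'E'
from h import *
def c1(u,v): return 195+(u+.5)/5-.5,185+(v+.5)/5-.5
def c2(u,v): return 265+(u+.5)/5-.5,105+(v+.5)/5-.5
def sc(u,v): return 150+(u+.5)/4-.5,180+(v+.5)/4-.5
P=lambda u,v,z: pt('top',*c1(u,v),z).round(4)
S=lambda u,v,z: pt('scene',*sc(u,v),z).round(4)
a,b=P(38,315,.017),P(185,262,.017); print('fit',P(117,288,.02),a,b,(a+b)/2,np.arctan2(*(b-a)[::-1]),np.linalg.norm(b-a))
print(' scene',S(38,192,.017),S(168,203,.017))
print('spacer',P(365,508,.036),P(369,502,.02),S(173,370,.036),S(178,430,.004))
print('bush',P(405,279,.04),S(322,245,.04))
print('plug',P(558,523,.018),S(322,480,.022))
print('collar',P(727,361,.04))
for z,cs in ((.003,[(168,40),(624,95),(573,552),(109,492)]),):
    q=np.array([pt('top',*c2(*k),z) for k in cs]); print(q.round(4),q.mean(0),[np.linalg.norm(q[i]-q[i-1]).round(4) for i in range(4)],[np.arctan2(*(q[i]-q[i-1])[::-1]).round(3) for i in range(4)])
print(pt('top',*c2(366,292),.015))
im=cv2.imread('pics/top0.png'); 
hs=cv2.cvtColor(im,cv2.COLOR_BGR2HSV)
for n,(lo,hi) in dict(blue=(105,120),green=(60,80),yellow=(22,30),red=(0,6)).items():
    m=((hs[...,0]>=lo)&(hs[...,0]<=hi)&(hs[...,1]>150)).astype('uint8'); m[:,:285]=0;m[:110]=0;m[220:]=0;m[:,395:]=0
    ys,xs=np.nonzero(m); print(n,len(xs),xs.mean(),ys.mean(),pt('top',xs.mean(),ys.mean(),.013).round(4))
E
```

```text
fit [0.4494 0.4329] [0.4378 0.4643] [0.4604 0.4069] [0.4491 0.4356] -1.1957083192933933 0.06168889689401164
 scene [0.4424 0.4647] [0.4664 0.4097]
spacer [0.3685 0.3312] [0.3693 0.3309] [0.3724 0.3336] [0.3688 0.3322]
bush [0.4561 0.3185] [0.4597 0.3202]
plug [0.3633 0.2571] [0.3648 0.2573]
collar [0.4286 0.1947]
[[0.7182 0.2826]
 [0.6996 0.0965]
 [0.5128 0.1149]
 [0.5318 0.3012]] [0.61561946 0.19877032] [np.float64(0.1873), np.float64(0.187), np.float64(0.1877), np.float64(0.1873)] [np.float64(-0.1), np.float64(-1.671), np.float64(3.043), np.float64(1.469)]
[0.61375961 0.2004978 ]
blue 1654 318.82527206771465 138.66444981862153 [0.6627 0.2394]
green 1629 362.6378146101903 144.04358502148557 [0.6538 0.1514]
yellow 1725 313.1623188405797 182.1321739130435 [0.5742 0.2486]
red 1735 357.62247838616713 187.75734870317004 [0.5653 0.16  ]
```

```bash
python3 - <<'E'
from h import *
print(go([.4505,.4355,.13],1.96))
st=env.read_state(); Rm=R.from_euler('xyz',st['orientation']).as_matrix()
for d in (.006,.03,.06,.1,.15): print(d,proj('wrist',st['tool_pos']+Rm@[0,0,d]),proj('wrist',st['tool_pos']+Rm@[0.05,0,d]))
for n,p in dict(fit=[.4505,.4355,.017],sp=[.369,.331,.036]).items(): print(n,proj('wrist',p))
E
```

```text
(array([-230.4,    8.2,  101.3]), np.float64(0.756))
0.006 [276.93032322 260.7452603 ] [276.8684945  160.95888565]
0.03 [277.07012828 242.53080969] [277.03978612 154.59965091]
0.06 [277.20658158 225.08205903] [277.1979816  148.75195557]
0.1 [277.34317224 207.92285022] [277.34897631 143.19290884]
0.15 [277.46677217 192.64704526] [277.4803295  138.37468099]
fit [283.64984771 343.46698731]
sp [186.99906159 331.53818352]
```

>>> apply_moves([
  [[-40,2,20,0.13],[-80,3,40,0.26],[-120,4,60,0.4],[-160,6,80,0.52],[-200,7,95,0.65],[-230,8,101,0.756],[-230,8,101,0.756],[-230,8,101,0.756]],
], grip=55)

```text
t: 0.95
tool_pos: [0.4501, 0.435, 0.1296]
orientation: [-3.139, 0.001, 1.959]
contact_force: [-0.3, 0.0, 0.2]
gripper_width: 0.642
```

```bash
python3 - <<'E'
from h import *
st=env.read_state(); print(st['t'],st['tool_pos'],st['orientation'],st['gripper_width'])
im=eyes.capture('wrist')[:,:,::-1]; cv2.imwrite('pics/w1.png',im); 
print(proj('wrist',[.4505,.4355,.017]))
E
```

```text
0.95 [0.45014311 0.43495718 0.12957563] [-3.13873944e+00  7.31640213e-04  1.95890606e+00] 0.6422016757490918
[278.65540195 204.76722799]
```

View pics/w1.png

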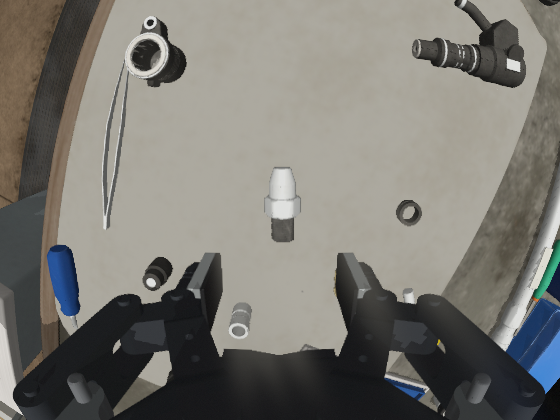

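```bash
python3 - <<'E'
from h import *
for u,v,z in ((282.5,205.5,.02),(282,168,.016),(283,242,.017)): print(pt('wrist',u,v,z))
p=pt('wrist',282.5,205.5,.02); print(go([*p,.030],1.96))
# others
print('bush',pt('wrist',238,325,.04),'spacer',pt('wrist',152,283,.036))
E
```

```text
[0.45327261 0.43689455]
[0.44151002 0.4643387 ]
[0.46633037 0.40667041]
(array([ -0. ,   4.3, 100. ]), np.float64(0.0))
bush [0.4567004  0.32663588] spacer [0.3729542  0.33269517]
```

>>> apply_moves([
  [[0,4,40,0],[0,4,75,0],[0,4,92,0],[0,4,100,0],[0,4,100,0],[0,4,100,0]],
])

```text
t: 1.6
tool_pos: [0.4532, 0.4379, 0.0313]
orientation: [-3.141, -0.0, 1.961]
contact_force: [-0.2, -0.2, -0.6]
gripper_width: 0.642
```

>>> apply_moves([
  [[0,0,0,0],[0,0,0,0],[0,0,0,0],[0,0,0,0],[0,0,0,0],[0,0,0,0],[0,0,0,0]],
], grip=15, grip_force=50)

```text
t: 2.3
tool_pos: [0.4532, 0.4378, 0.0312]
orientation: [-3.141, -0.0, 1.961]
contact_force: [-1.2, 0.4, 0.3]
gripper_width: 0.177
```

```bash
python3 - <<'E'
from h import *
st=env.read_state(); print(st['t'],st['tool_pos'],st['orientation'],st['gripper_width']*85.4,st['contact_force'])
im=eyes.capture('wrist')[:,:,::-1]; cv2.imwrite('pics/w2.png',im); 
E
```

```text
2.3 [0.45315555 0.43779754 0.03123993] [-3.14118940e+00 -1.67924604e-04  1.96107570e+00] 15.087992416594684 [-1.17384561  0.44024415  0.30964343]
```

View pics/w2.png

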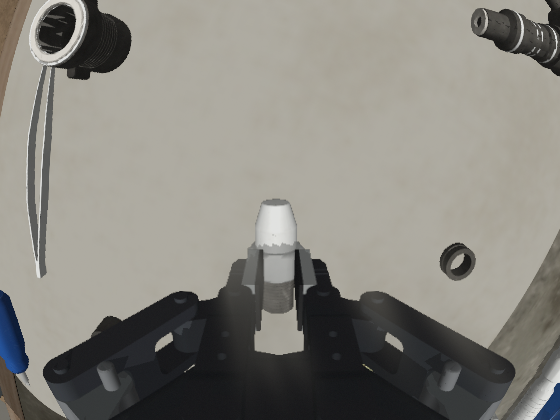

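```bash
python3 - <<'E'
from h import *
st=env.read_state();print(st['joint_torque'])
for z in (.004,.017,.024,.03): print(z,proj('wrist',[*st['tool_pos'][:2],z]))
for n in('scene','top'):
    im=eyes.capture(n)[:,:,::-1]; cv2.imwrite(f'pics/{n}2.png',im)
a=cv2.imread('pics/w2.png')[180:360,180:380]
b=cv2.imread('pics/scene2.png')[150:300,100:300]
cv2.imwrite('pics/c2.png',np.hstack([cv2.resize(a,(400,360),interpolation=2),cv2.resize(b,(400,360),interpolation=2)]))
E
```

```text
[-1.98203328e-03 -5.04769349e+01 -1.93013638e+01  6.84844272e-04
  2.89684642e-03 -2.31998399e-05]
0.004 [276.7220205  245.68957344]
0.017 [276.62754562 255.2989189 ]
0.024 [276.57149085 261.04384678]
0.03 [276.52020154 266.32936198]
```

View pics/c2.png

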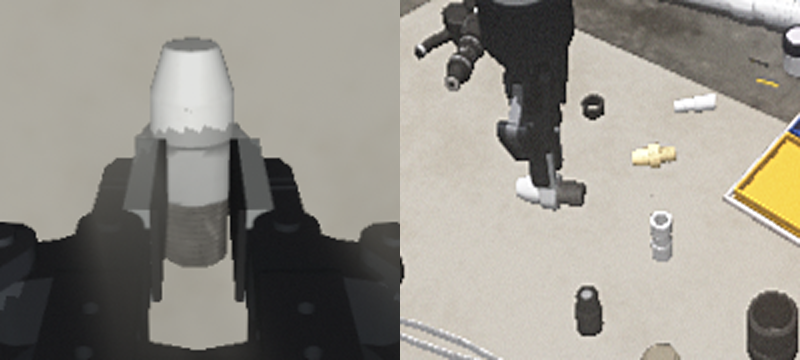

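>>> apply_moves([
  [[0,0,0,0],[0,0,0,0],[0,0,0,0],[0,0,0,0]],
], grip=5, grip_force=50)

```text
t: 2.85
tool_pos: [0.4531, 0.4378, 0.0312]
orientation: [-3.141, -0.0, 1.961]
contact_force: [0.3, 0.7, -0.2]
gripper_width: 0.058
```

```bash
python3 - <<'E'
from h import *
st=env.read_state(); print(st['t'],st['tool_pos'],st['orientation'],st['gripper_width']*85.4,st['contact_force'])
im=eyes.capture('wrist')[:,:,::-1]; cv2.imwrite('pics/w3.png',cv2.resize(im[180:360,180:380],(800,600)) )
E
```

```text
2.85 [0.45314865 0.43783321 0.03121675] [-3.14122748e+00 -1.32252086e-04  1.96119798e+00] 4.921331777329885 [ 0.31132618  0.67132341 -0.23129494]
```

View pics/w3.png

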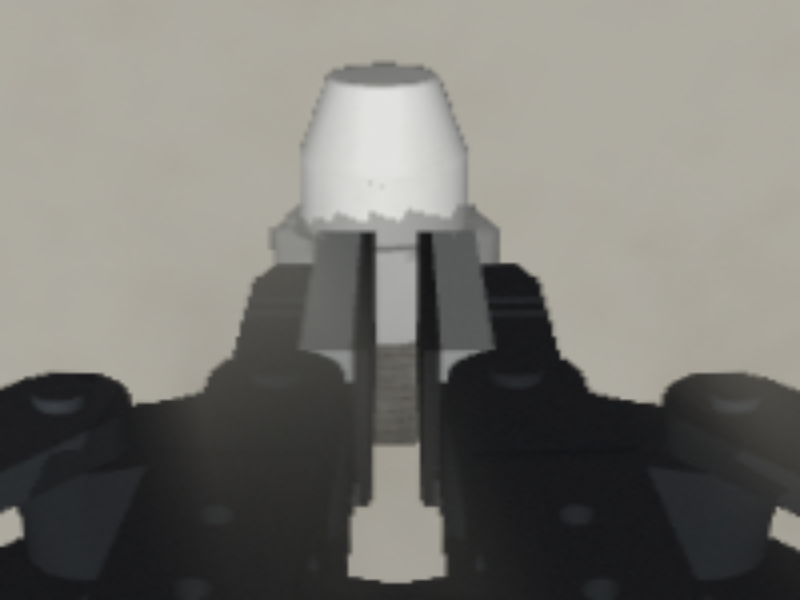

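```bash
python3 - <<'E'
from h import *
im=eyes.capture('scene')[:,:,::-1]; cv2.imwrite('pics/s3.png',cv2.resize(im[170:270,130:230],(700,600)[:1]+(600,),interpolation=2) )
st=env.read_state(); Rm=R.from_euler('xyz',st['orientation']).as_matrix()
for d in (-.06,0,.006,.025): 
  p=proj('scene',st['tool_pos']+Rm@[0,0,d]);print(d,p,(p-[130,170])*[7,6])
E
```

```text
-0.06 [169.46354708 197.42989262] [276.24482954 164.57935572]
0 [173.66904578 223.42791286] [305.68332045 320.56747715]
0.006 [174.07026668 225.90822489] [308.49186674 335.44934932]
0.025 [175.31896897 233.62759179] [317.23278279 381.76555074]
```

View pics/s3.png

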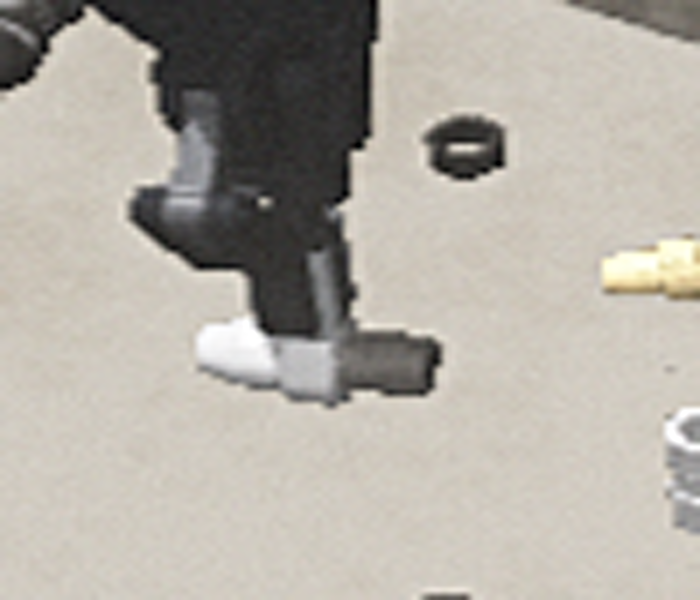

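>>> apply_moves([
  [[0,0,0,0],[0,0,0,0],[0,0,0,0],[0,0,0,0],[0,0,0,0],[0,0,0,0]],
], grip=45)

```text
t: 3.55
tool_pos: [0.4532, 0.4378, 0.0312]
orientation: [-3.141, -0.0, 1.961]
contact_force: [0.1, 0.9, -0.2]
gripper_width: 0.53
```

>>> apply_moves([
  [[0,0,2,0],[0,0,4,0],[0,0,6,0],[0,0,6,0]],
])

```text
t: 3.95
tool_pos: [0.4529, 0.4376, 0.0248]
orientation: [-3.14, 0.0, 1.961]
contact_force: [0.3, -0.1, 0.8]
gripper_width: 0.528
```

>>> apply_moves([
  [[0,0,2,0],[0,0,4,0],[0,0,6,0],[0,0,6,0]],
])

```text
t: 4.35
tool_pos: [0.4526, 0.4374, 0.0183]
orientation: [-3.14, 0.0, 1.961]
contact_force: [0.2, 0.3, -0.1]
gripper_width: 0.525
```

```bash
python3 - <<'E'
from h import *
st=env.read_state(); print(st['t'],st['tool_pos'],st['orientation'],st['gripper_width']*85.4,st['contact_force'])
im=eyes.capture('wrist')[:,:,::-1]; cv2.imwrite('pics/w4.png',im )
im=eyes.capture('scene')[:,:,::-1]; cv2.imwrite('pics/s4.png',cv2.resize(im[170:270,130:230],(700,600)[:1]+(600,),interpolation=2) )
E
```

```text
4.35 [0.45264106 0.43742472 0.01834458] [-3.13965501e+00  2.98480098e-04  1.96114030e+00] 44.86274872408726 [ 0.18791852  0.25271638 -0.09208616]
```

View pics/w4.png

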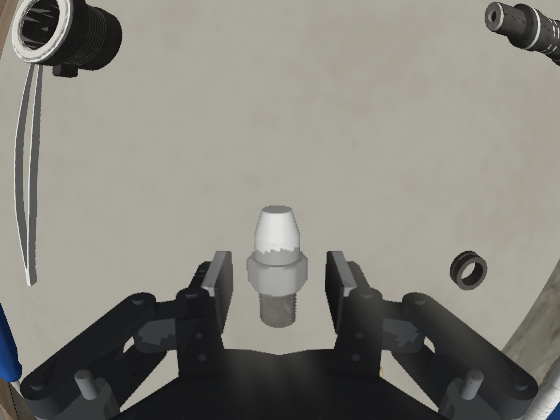

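View pics/s4.png

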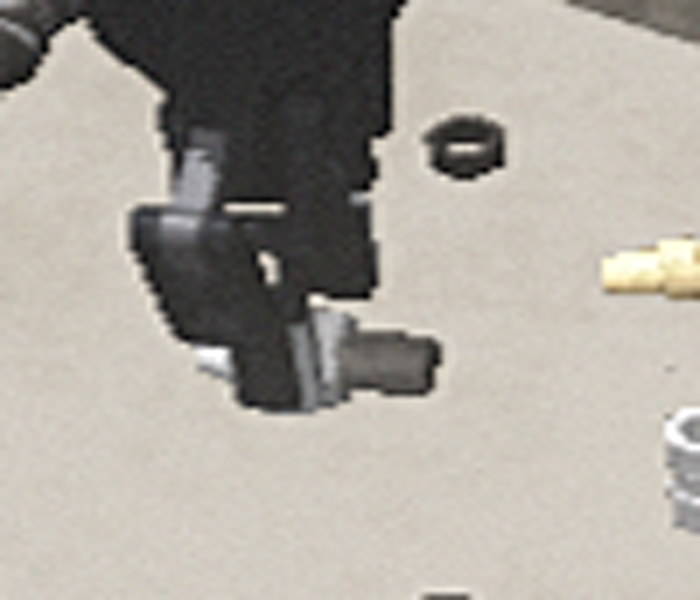

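>>> apply_moves([
  [[0,0,2,0],[0,0,4,0],[0,0,4,0]],
])

```text
t: 4.75
tool_pos: [0.4526, 0.4374, 0.0143]
orientation: [-3.14, 0.0, 1.961]
contact_force: [0.5, -0.9, 0.6]
gripper_width: 0.529
```

>>> apply_moves([
  [[0,0,0,0],[0,0,0,0],[0,0,0,0],[0,0,0,0],[0,0,0,0]],
], grip=22)

```text
t: 5.25
tool_pos: [0.4526, 0.4374, 0.0146]
orientation: [-3.14, 0.0, 1.961]
contact_force: [-0.9, -0.7, 3.5]
gripper_width: 0.311
```

```bash
python3 - <<'E'
from h import *
st=env.read_state(); print(st['t'],st['tool_pos'],st['orientation'],st['gripper_width']*85.4,st['contact_force'])
im=eyes.capture('wrist')[:,:,::-1]; cv2.imwrite('pics/w5.png',im[100:] )
im=eyes.capture('scene')[:,:,::-1]; cv2.imwrite('pics/s5.png',cv2.resize(im[170:270,130:230],(700,600)[:1]+(600,),interpolation=2) )
E
```

```text
5.25 [0.45263975 0.43743689 0.01461648] [-3.13976540e+00  2.59224304e-04  1.96113517e+00] 26.534619220210043 [-0.92037053 -0.7233041   3.5441702 ]
```

View pics/w5.png

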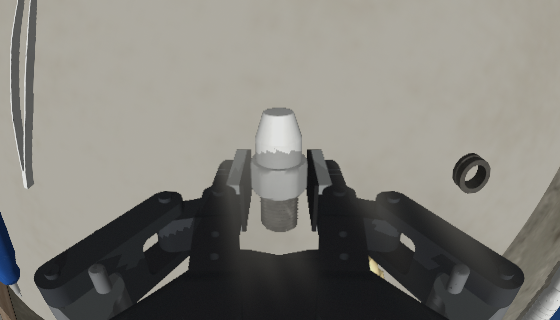

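View pics/s5.png

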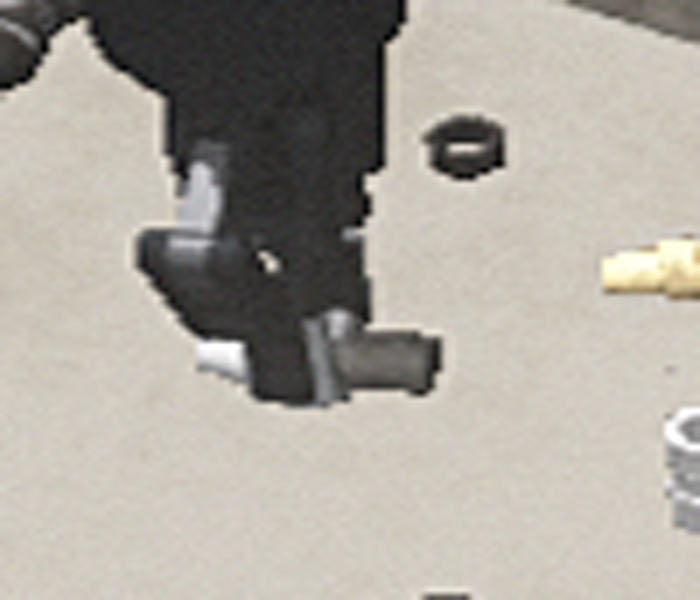

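>>> apply_moves([
  [[0,0,-5,0],[0,0,-20,0],[0,0,-50,0],[0,0,-80,0],[0,0,-100,0],[0,0,-100,0]],
], grip_force=70)

```text
t: 5.95
tool_pos: [0.4547, 0.439, 0.1177]
orientation: [3.137, -0.002, 1.961]
contact_force: [0.5, 0.1, -1.2]
gripper_width: 0.296
```

```bash
python3 - <<'E'
from h import *
st=env.read_state(); print(st['t'],st['tool_pos'],st['orientation'],st['gripper_width']*85.4,st['contact_force'])
im=eyes.capture('wrist')[:,:,::-1]; cv2.imwrite('pics/w6.png',im )
im=eyes.capture('scene')[:,:,::-1]; cv2.imwrite('pics/s6.png',cv2.resize(im[80:280,80:280],(600,600),interpolation=2) )
E
```

```text
5.95 [0.4546801  0.43902165 0.11772614] [ 3.13666269e+00 -1.58951074e-03  1.96120829e+00] 25.25693278537931 [ 0.50925535  0.14403484 -1.1815218 ]
```

View pics/w6.png

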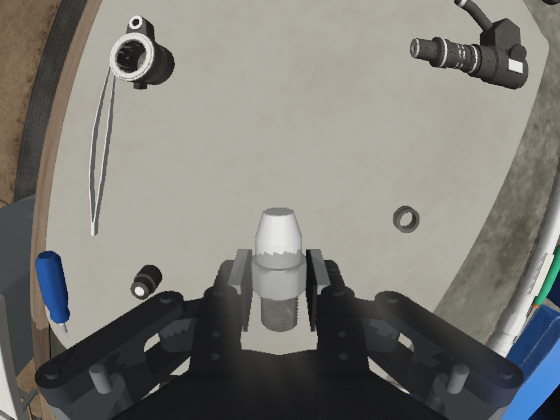

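View pics/s6.png

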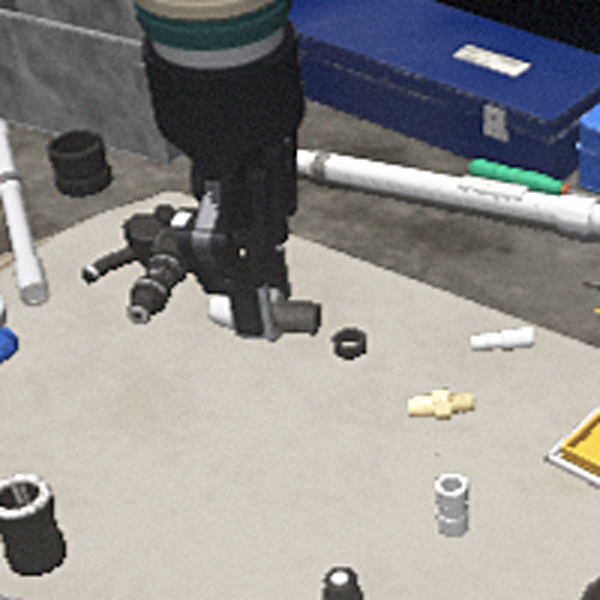

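```bash
cat >> h.py <<'E'
C=np.array([.617,.200]); ex=np.array([.995,-.1]);ey=np.array([.1,.995])
D=dict(blue=C+.0445*(ex+ey),green=C+.0445*(ex-ey),yellow=C+.0445*(ey-ex),red=C-.0445*(ex+ey))
E
python3 - <<'E'
from h import *
im=cv2.imread('pics/scene0.png');cv2.imwrite('pics/sct.png',cv2.resize(im[175:285,255:410],(775,550),interpolation=2))
print(go([*D['blue'],.10],1.47),D)
E
```

```text
(array([-263.8,  122. ,   13.9]), np.float64(0.491)) {'blue': array([0.6657275, 0.2398275]), 'green': array([0.6568275, 0.1512725]), 'yellow': array([0.5771725, 0.2487275]), 'red': array([0.5682725, 0.1601725])}
```

View pics/sct.png

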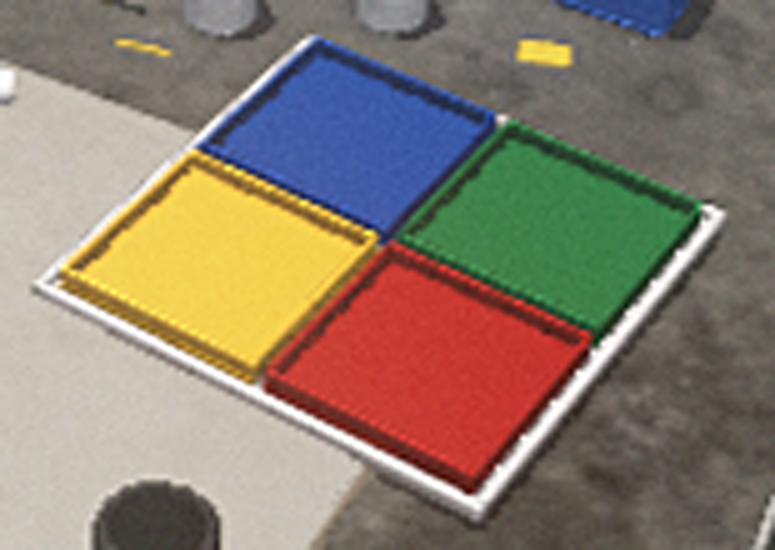

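```bash
python3 - <<'E'
from h import *
f=lambda u,v,z: pt('scene',255+(u+.5)/5-.5,175+(v+.5)/5-.5,z)
L,B,Rr=f(36,287,.007),f(477,517,.006),f(722,213,.007)
print((L+Rr)/2,L,B,Rr,np.linalg.norm(L-Rr),'centre',f(383,242,.017),f(318,38,.017),f(477,478,.017),(f(318,38,.017)+f(477,478,.017))/2)
E
```

```text
[0.62069725 0.20230379] [0.53641573 0.30403213] [0.51587362 0.11814315] [0.70497877 0.10057544] 0.2642122732661977 centre [0.61341039 0.20075158] [0.71204152 0.27716365] [0.52225482 0.12219433] [0.61714817 0.19967899]
```

>>> apply_moves([
  [[-30,15,5,0.08],[-70,32,10,0.16],[-110,50,12,0.25],[-150,70,14,0.34],[-190,88,14,0.42],[-230,106,14,0.47],[-255,118,14,0.49],[-264,122,14,0.49],[-264,122,14,0.49],[-264,122,14,0.49]],
])

```text
t: 7.05
tool_pos: [0.6641, 0.2404, 0.0986]
orientation: [-3.137, 0.001, 1.472]
contact_force: [-1.0, -0.5, -0.5]
gripper_width: 0.297
```

```bash
python3 - <<'E'
from h import *
st=env.read_state(); print(st['t'],st['tool_pos'],st['orientation'],st['gripper_width']*85.4,st['contact_force'])
im=eyes.capture('wrist')[:,:,::-1]; cv2.imwrite('pics/w7.png',im )
im=eyes.capture('top')[:,:,::-1]; cv2.imwrite('pics/t7.png',im )
for k in D: print(k,proj('wrist',[*D[k],.0095]))
E
```

```text
7.05 [0.66407087 0.24043128 0.09864311] [-3.13650553e+00  1.37263505e-03  1.47175264e+00] 25.38603081644471 [-1.01824974 -0.52091142 -0.54612841]
blue [279.92220816 214.68171793]
green [279.42046193 313.86919598]
yellow [165.55069895 213.99695405]
red [178.42025584 310.20322214]
```

View pics/w7.png

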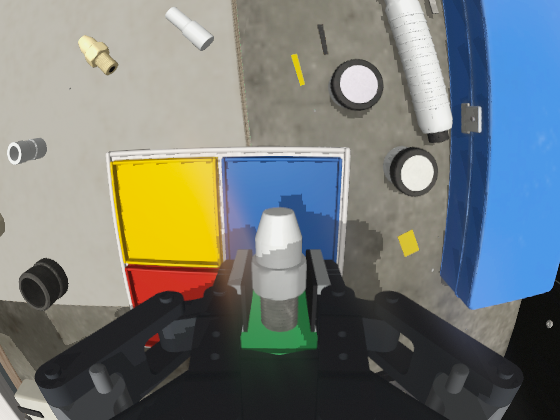

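View pics/t7.png

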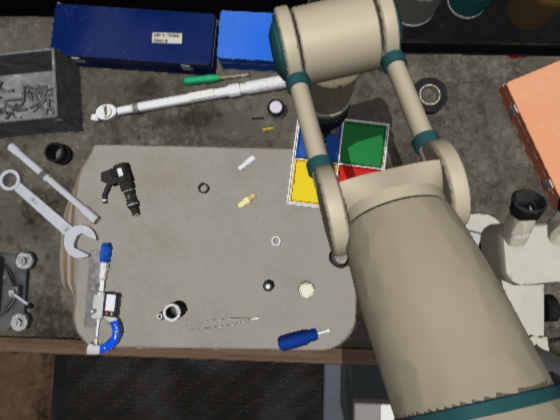

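```bash
python3 - <<'E'
from h import *
im=cv2.imread('pics/w7.png');cv2.imwrite('pics/w7c.png',cv2.resize(im[140:300,100:360],None,fx=3,fy=3,interpolation=2))
E
```

View pics/w7c.png

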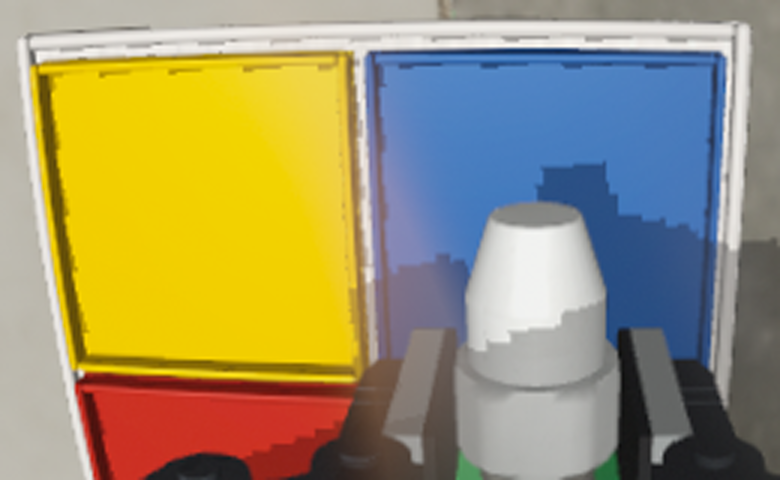

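```bash
python3 - <<'E'
from h import *
st=env.read_state()
f=lambda u,v,z=.017: pt('wrist',100+(u+.5)/3-.5,140+(v+.5)/3-.5,z,st)
bl,br=f(368,53),f(727,55); y=[f(32,65),f(352,53),f(362,382),f(75,370)]
n=lambda a:np.linalg.norm(a)
print(n(bl-br),[n(y[i]-y[i-1]) for i in range(4)])
ym=np.mean(y,0); print('yellow',ym,D['yellow'])
e=(br-bl)/n(br-bl); p=np.array([e[1],-e[0]]) # toward -y
print(e,p,'blue',(bl+br)/2+p*.0425, D['blue'])
E
```

```text
0.08376158975034481 [np.float64(0.08466354135385294), np.float64(0.08497850421340142), np.float64(0.08474594286362755), np.float64(0.08270807971886501)]
yellow [0.5792386  0.25025569] [0.5771725 0.2487275]
[ 0.99488599 -0.10100425] [-0.10100425 -0.99488599] blue [0.66726762 0.24129012] [0.6657275 0.2398275]
```

>>> apply_moves([
  [[1,3,35,0],[1,3,55,0],[1,3,65,0],[1,3,71,0],[1,3,74,0],[1,3,76,0],[1,3,76,0]],
])

```text
t: 7.85
tool_pos: [0.6674, 0.2419, 0.0243]
orientation: [-3.139, 0.001, 1.473]
contact_force: [-0.1, -0.6, -1.3]
gripper_width: 0.301
```

>>> apply_moves([
  [[-1,0,1,0],[-1,0,2,0],[-1,0,2,0]],
])

```text
t: 8.15
tool_pos: [0.6674, 0.2408, 0.0225]
orientation: [-3.14, 0.001, 1.473]
contact_force: [-0.4, 0.1, -0.2]
gripper_width: 0.296
```

```bash
python3 - <<'E'
from h import *
st=env.read_state(); print(st['t'],st['tool_pos'],st['gripper_width']*85.4,st['contact_force'])
im=eyes.capture('wrist')[:,:,::-1]; cv2.imwrite('pics/w8.png',im )
E
```

```text
8.15 [0.66741003 0.24078516 0.02250466] 25.306726266633756 [-0.38937359  0.09213814 -0.15834165]
```

View pics/w8.png

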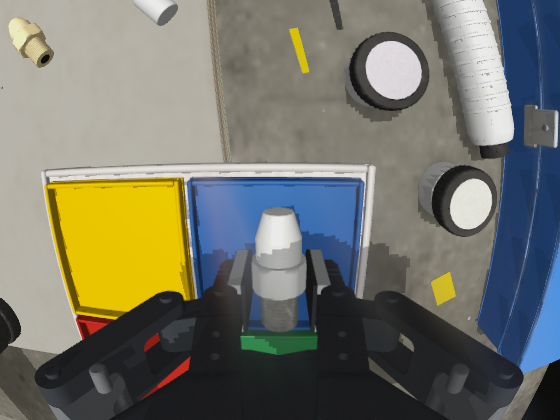

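>>> apply_moves([
  [[0,0,1,0],[0,0,1.5,0],[0,0,1.5,0]],
])

```text
t: 8.5
tool_pos: [0.6673, 0.2408, 0.0208]
orientation: [-3.139, 0.001, 1.473]
contact_force: [-0.7, -0.1, -0.8]
gripper_width: 0.3
```

>>> apply_moves([
  [[0,0,0,0],[0,0,0,0],[0,0,0,0],[0,0,0,0]],
], grip=40)

```text
t: 8.9
tool_pos: [0.6674, 0.2408, 0.0209]
orientation: [-3.139, 0.001, 1.473]
contact_force: [-0.6, -0.3, 1.0]
gripper_width: 0.467
```

>>> apply_moves([
  [[0,0,-5,0],[0,0,-20,0],[0,0,-50,0],[0,0,-80,0],[0,0,-100,0],[0,0,-100,0]],
])

```text
t: 9.5
tool_pos: [0.6703, 0.2416, 0.1264]
orientation: [3.135, -0.003, 1.473]
contact_force: [0.2, -0.6, -0.2]
gripper_width: 0.468
```

```bash
sed -i 's/C=np.array.*; ex/C=np.array([.6185,.2012]); ex/' h.py; python3 - <<'E'
from h import *
st=env.read_state(); print(st['t'],st['tool_pos'],st['q'],st['gripper_width']*85.4,st['contact_force'])
im=eyes.capture('wrist')[:,:,::-1]; cv2.imwrite('pics/w9.png',im )
im=eyes.capture('scene')[:,:,::-1]; cv2.imwrite('pics/s9.png',im )
print(proj('wrist',[*D['blue'],.0225]))
for y in (1.3,2.0,2.85): print(go([.372,.3325,.11],y))
E
```

```text
9.5 [0.6703     0.24158598 0.12637139] [2.48290611e-01 5.40700940e-01 1.34147887e+00 1.53516419e-04
 1.25215812e+00 3.46147273e-01] 39.959212463363045 [ 0.21181794 -0.56942641 -0.18201756]
[276.74689026 209.72628754]
(array([  62.3, -303.2,   12. ]), np.float64(0.173))
(array([  62.3, -303.2,   12. ]), np.float64(-0.527))
(array([  62.3, -303.2,   12. ]), np.float64(-1.377))
```

View pics/w9.png

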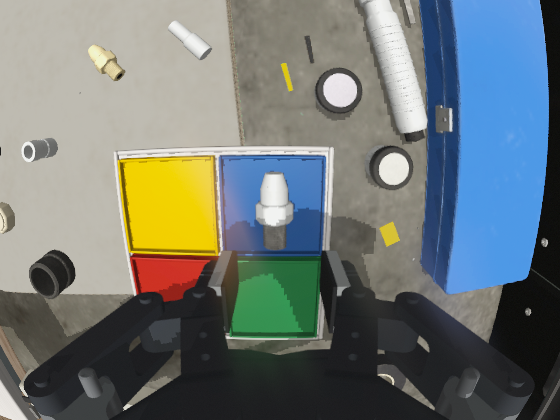

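View pics/s9.png

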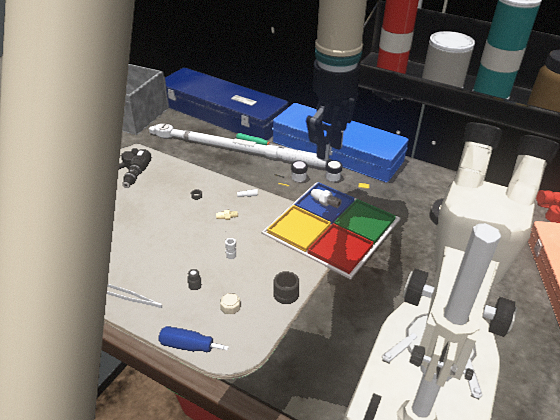

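>>> apply_moves([
  [[8,-38,0,0],[16,-78,3,0],[24,-118,6,0],[32,-158,8,0],[41,-198,10,0],[49,-238,12,0],[57,-275,12,0],[62,-303,12,0],[62,-303,12,0],[62,-303,12,0]],
], grip=50)

```text
t: 10.6
tool_pos: [0.3714, 0.332, 0.1092]
orientation: [-3.14, 0.001, 1.474]
contact_force: [0.7, 0.8, 0.3]
gripper_width: 0.582
```

```bash
python3 - <<'E'
from h import *
st=env.read_state(); print(st['t'],st['tool_pos'],st['q'],st['gripper_width']*85.4,st['contact_force'])
im=eyes.capture('wrist')[:,:,::-1]; cv2.imwrite('pics/w10.png',im )
print(proj('wrist',[.372,.3325,.036]))
E
```

```text
10.6 [0.37142639 0.33197744 0.10917606] [ 5.89627770e-01  2.67256755e-01  1.85223825e+00 -3.21043664e-05
  1.02421262e+00  6.86145132e-01] 49.67654098478265 [0.65211113 0.7623151  0.32860999]
[276.56313751 219.88509292]
```

View pics/w10.png

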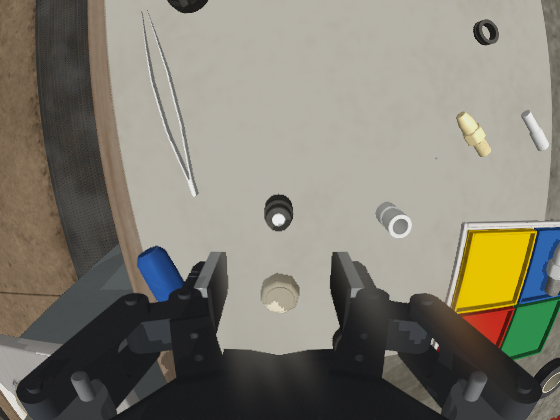

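```bash
python3 - <<'E'
from h import *
st=env.read_state()
print('sp',pt('wrist',278.5,219.5,.036),pt('wrist',278.5,213,.022),'bush',pt('wrist',399,227,.04),'plug',pt('wrist',280.5,295,.020))
p=pt('wrist',278.5,219.5,.036); print(go([*p,.014],st['orientation'][2]))
E
```

```text
sp [0.37337037 0.33265102] [0.37341733 0.33305807] bush [0.45960023 0.31946088] plug [0.36815997 0.26175316]
(array([ 0.8,  0.9, 95.4]), np.float64(0.0))
```

>>> apply_moves([
  [[1,1,40,0],[1,1,70,0],[1,1,85,0],[1,1,92,0],[1,1,95,0],[1,1,95,0]],
])

```text
t: 11.25
tool_pos: [0.3744, 0.3329, 0.0144]
orientation: [-3.141, 0.001, 1.473]
contact_force: [1.0, 0.4, -0.2]
gripper_width: 0.587
```

>>> apply_moves([
  [[0,0,0,0],[0,0,0,0],[0,0,0,0],[0,0,0,0],[0,0,0,0],[0,0,0,0]],
], grip=12, grip_force=40)

```text
t: 11.85
tool_pos: [0.3752, 0.3334, 0.0154]
orientation: [3.14, -0.001, 1.473]
contact_force: [1.1, -0.7, 6.9]
gripper_width: 0.233
```

```bash
python3 - <<'E'
from h import *
st=env.read_state(); print(st['t'],st['tool_pos'],st['gripper_width']*85.4,st['contact_force'])
im=eyes.capture('wrist')[:,:,::-1]; cv2.imwrite('pics/w11.png',im )
E
```

```text
11.85 [0.37520215 0.33338257 0.01542702] 19.86823086367936 [ 1.14070289 -0.69917437  6.92530403]
```

View pics/w11.png

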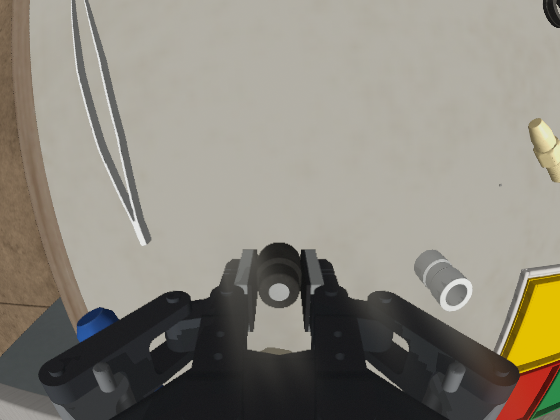

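>>> apply_moves([
  [[0,0,-5,0],[0,0,-20,0],[0,0,-50,0],[0,0,-80,0],[0,0,-90,0],[0,0,-90,0]],
])

```text
t: 12.5
tool_pos: [0.3758, 0.334, 0.1068]
orientation: [3.137, -0.003, 1.473]
contact_force: [0.0, -0.2, -0.2]
gripper_width: 0.244
```

```bash
python3 - <<'E'
from h import *
st=env.read_state(); print(st['t'],st['tool_pos'],st['orientation'],st['gripper_width']*85.4,st['contact_force'])
print(D['red'],go([*D['red'],.10],1.47))
im=eyes.capture('wrist')[:,:,::-1]; cv2.imwrite('pics/w12.png',im )
E
```

```text
12.5 [0.37578216 0.3339615  0.10681677] [ 3.13735666e+00 -3.05490710e-03  1.47299632e+00] 20.872261323928168 [ 0.02448115 -0.22405005 -0.15056083]
[0.5697725 0.1613725] (array([-152.8,  209.9,    7.2]), np.float64(0.003))
```

View pics/w12.png

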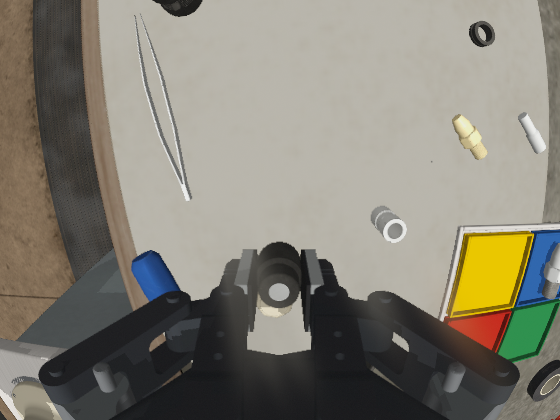

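>>> apply_moves([
  [[-20,28,0,0],[-42,58,0,0],[-66,90,2,0],[-90,122,4,0],[-112,154,6,0],[-134,184,7,0],[-148,203,7,0],[-153,210,7,0],[-153,210,7,0],[-153,210,7,0]],
])

```text
t: 13.55
tool_pos: [0.5672, 0.1611, 0.0976]
orientation: [-3.14, -0.001, 1.473]
contact_force: [-0.4, 0.2, -0.3]
gripper_width: 0.243
```

```bash
python3 - <<'E'
from h import *
st=env.read_state(); print(st['t'],st['tool_pos'],st['orientation'],st['gripper_width']*85.4,st['contact_force'])
print(go([*D['red'],.0225],1.47), proj('wrist',[*D['red'],.0095]))
im=eyes.capture('wrist')[:,:,::-1]; cv2.imwrite('pics/w13.png',im )
E
```

```text
13.55 [0.56720395 0.16111451 0.09763618] [-3.14032756e+00 -1.03640550e-03  1.47308273e+00] 20.741250450518834 [-0.42844231  0.19843008 -0.28569957]
(array([ 0.4,  2.6, 75.1]), np.float64(0.003)) [280.8184    213.6938019]
```

View pics/w13.png

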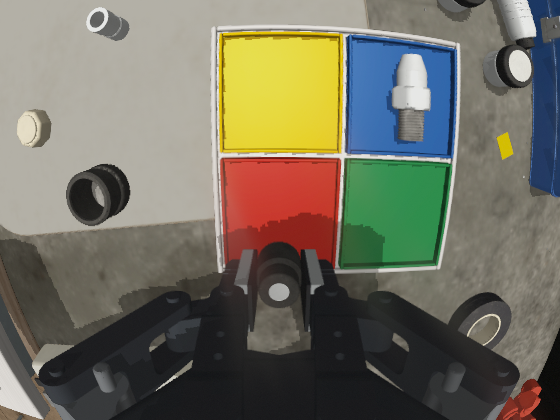

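>>> apply_moves([
  [[0,2.5,35,0],[0,2.5,55,0],[0,2.5,65,0],[0,2.5,71,0],[0,2.5,74,0],[0,2.5,75,0],[0,2.5,75,0]],
])

```text
t: 14.3
tool_pos: [0.5702, 0.1614, 0.0237]
orientation: [3.141, -0.002, 1.474]
contact_force: [-0.0, 0.9, 1.2]
gripper_width: 0.237
```

>>> apply_moves([
  [[0,0,1,0],[0,0,2,0],[0,0,2,0]],
])

```text
t: 14.6
tool_pos: [0.5703, 0.1614, 0.022]
orientation: [3.14, -0.002, 1.474]
contact_force: [0.4, -0.0, -0.3]
gripper_width: 0.24
```

>>> apply_moves([
  [[0,0,1,0],[0,0,1,0]],
])

```text
t: 14.8
tool_pos: [0.5704, 0.1614, 0.021]
orientation: [3.14, -0.002, 1.474]
contact_force: [-0.1, -0.5, 0.2]
gripper_width: 0.238
```

>>> apply_moves([
  [[0,0,0,0],[0,0,0,0],[0,0,0,0],[0,0,0,0]],
], grip=36)

```text
t: 15.2
tool_pos: [0.5705, 0.1613, 0.021]
orientation: [3.14, -0.002, 1.474]
contact_force: [-0.2, 0.9, 0.2]
gripper_width: 0.42
```

>>> apply_moves([
  [[0,0,-5,0],[0,0,-20,0],[0,0,-50,0],[0,0,-80,0],[0,0,-100,0],[0,0,-100,0]],
])

```text
t: 15.8
tool_pos: [0.5726, 0.1617, 0.1247]
orientation: [3.133, -0.004, 1.474]
contact_force: [1.1, -1.3, -0.3]
gripper_width: 0.422
```

```bash
python3 - <<'E'
from h import *
st=env.read_state(); print(st['t'],st['tool_pos'],st['orientation'],st['gripper_width']*85.4,st['contact_force'])
print(go([.4598,.320,.11],1.47))
im=eyes.capture('wrist')[:,:,::-1]; cv2.imwrite('pics/w14.png',im )
E
```

```text
15.8 [0.57264863 0.16167031 0.12470092] [ 3.13286236 -0.00358743  1.4738183 ] 36.058208512461825 [ 1.10324237 -1.25852498 -0.26344389]
(array([ 146.6, -127.8,   14.1]), np.float64(0.004))
```

View pics/w14.png

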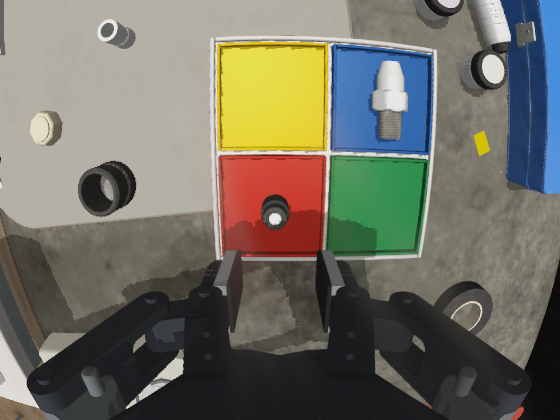

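>>> apply_moves([
  [[30,-25,2,0],[60,-52,5,0],[90,-79,8,0],[118,-104,11,0],[140,-122,14,0],[146.6,-128,14,0],[146.6,-128,14,0],[146.6,-128,14,0]],
], grip=45)

```text
t: 16.65
tool_pos: [0.4586, 0.319, 0.108]
orientation: [3.136, -0.002, 1.474]
contact_force: [0.2, 0.0, -0.7]
gripper_width: 0.526
```

```bash
python3 - <<'E'
from h import *
st=env.read_state(); print(st['t'],st['tool_pos'],st['orientation'],st['gripper_width']*85.4,st['contact_force'])
print(go([.4598,.320,.016],1.47),proj('wrist',[.4598,.320,.04],st))
im=eyes.capture('wrist')[:,:,::-1]; cv2.imwrite('pics/w15.png',im )
E
```

```text
16.65 [0.45860112 0.31899703 0.10797415] [ 3.13647369e+00 -1.57474516e-03  1.47381890e+00] 44.93574812772996 [ 0.15634206  0.02986608 -0.73368412]
(array([ 1. ,  0.6, 92. ]), np.float64(0.004)) [278.28144597 221.65223423]
```

View pics/w15.png

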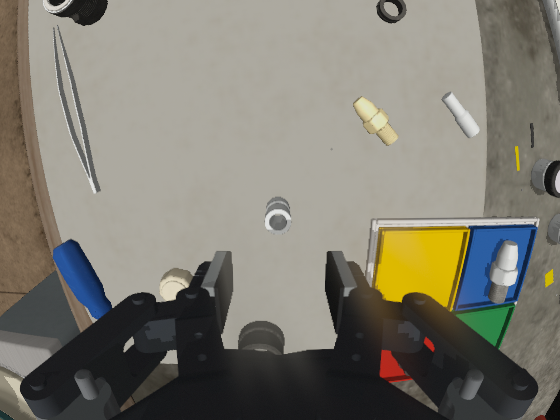

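>>> apply_moves([
  [[1,0.5,40,0],[1,0.5,70,0],[1,0.5,82,0],[1,0.5,88,0],[1,0.5,90,0],[1,0.5,90,0]],
])

```text
t: 17.3
tool_pos: [0.4611, 0.32, 0.019]
orientation: [3.135, -0.003, 1.473]
contact_force: [0.1, 0.7, 0.2]
gripper_width: 0.527
```

>>> apply_moves([
  [[0,0,0,0],[0,0,0,0],[0,0,0,0],[0,0,0,0],[0,0,0,0],[0,0,0,0]],
], grip=8, grip_force=40)

```text
t: 17.9
tool_pos: [0.4617, 0.3205, 0.0203]
orientation: [3.133, -0.004, 1.473]
contact_force: [-1.3, 0.3, 5.7]
gripper_width: 0.196
```

>>> apply_moves([
  [[0,0,-5,0],[0,0,-20,0],[0,0,-50,0],[0,0,-80,0],[0,0,-80,0],[0,0,-80,0]],
])

```text
t: 18.5
tool_pos: [0.4611, 0.3204, 0.101]
orientation: [3.131, -0.005, 1.473]
contact_force: [0.4, 0.1, -1.7]
gripper_width: 0.195
```

```bash
python3 - <<'E'
from h import *
st=env.read_state(); print(st['t'],st['tool_pos'],st['orientation'],st['gripper_width']*85.4,st['contact_force'])
print(go([*D['yellow'],.10],1.47))
im=eyes.capture('wrist')[:,:,::-1]; cv2.imwrite('pics/w16.png',im )
E
```

```text
18.5 [0.46111375 0.3203834  0.10096282] [ 3.13144426 -0.00484979  1.47302656] 16.66939004082756 [ 0.37833119  0.14455443 -1.73119579]
(array([-58.6, 123.9,   1.9]), np.float64(0.003))
```

View pics/w16.png

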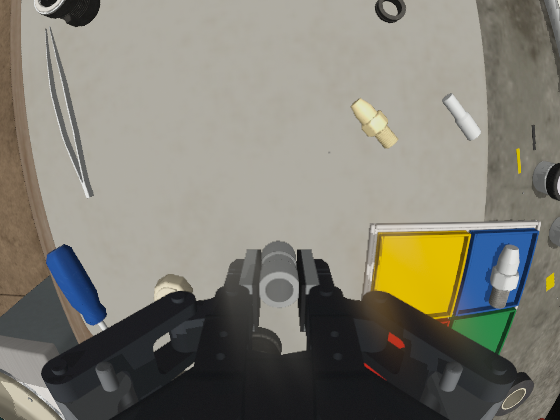

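>>> apply_moves([
  [[-15,32,0,0],[-32,66,0,0],[-46,98,2,0],[-56,118,2,0],[-58.6,124,2,0],[-58.6,124,2,0],[-58.6,124,2,0]],
])

```text
t: 19.25
tool_pos: [0.5763, 0.25, 0.0981]
orientation: [3.136, -0.003, 1.473]
contact_force: [0.3, -0.4, -1.0]
gripper_width: 0.201
```

```bash
python3 - <<'E'
from h import *
st=env.read_state(); print(st['t'],st['tool_pos'],st['orientation'],st['gripper_width']*85.4,st['contact_force'])
print(D['yellow'],go([*D['yellow'],.027],1.47),proj('wrist',[*D['yellow'],.0095]))
im=eyes.capture('wrist')[:,:,::-1]; cv2.imwrite('pics/w17.png',im )
E
```

```text
19.25 [0.5762871  0.25003125 0.09814745] [ 3.13612397 -0.00330323  1.47327148] 17.166145223166065 [ 0.3430941  -0.35870663 -1.03359767]
[0.5786725 0.2499275] (array([-0.1,  2. , 71.2]), np.float64(0.003)) [279.81150932 214.23250496]
```

View pics/w17.png

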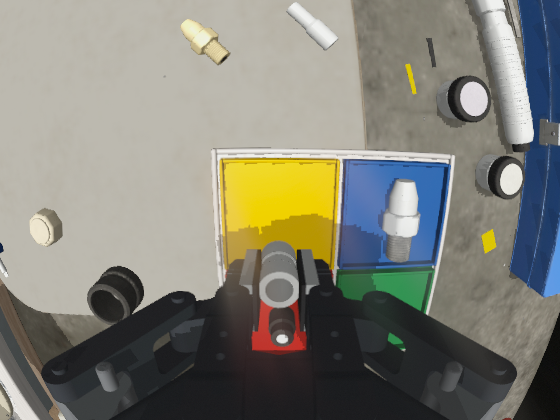

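>>> apply_moves([
  [[0,2,35,0],[0,2,55,0],[0,2,64,0],[0,2,69,0],[0,2,71,0],[0,2,71,0]],
])

```text
t: 19.9
tool_pos: [0.5791, 0.2507, 0.0282]
orientation: [3.134, -0.004, 1.474]
contact_force: [-0.5, -0.2, -1.1]
gripper_width: 0.196
```

>>> apply_moves([
  [[0,0,1,0],[0,0,2,0],[0,0,2,0]],
])

```text
t: 20.2
tool_pos: [0.5794, 0.2506, 0.0266]
orientation: [3.134, -0.004, 1.474]
contact_force: [0.1, 0.3, -0.4]
gripper_width: 0.193
```

>>> apply_moves([
  [[0,0,1,0],[0,0,1.5,0],[0,0,1.5,0]],
])

```text
t: 20.5
tool_pos: [0.5796, 0.2507, 0.0258]
orientation: [3.133, -0.005, 1.474]
contact_force: [-1.7, -0.3, 4.8]
gripper_width: 0.198
```

>>> apply_moves([
  [[0,0,0,0],[0,0,0,0],[0,0,0,0],[0,0,0,0]],
], grip=34)

```text
t: 20.9
tool_pos: [0.5795, 0.2507, 0.0256]
orientation: [3.133, -0.004, 1.474]
contact_force: [-0.2, -0.8, 0.7]
gripper_width: 0.397
```

>>> apply_moves([
  [[0,0,-5,0],[0,0,-20,0],[0,0,-50,0],[0,0,-80,0],[0,0,-100,0],[0,0,-100,0]],
])

```text
t: 21.5
tool_pos: [0.5809, 0.2511, 0.1294]
orientation: [3.126, -0.007, 1.474]
contact_force: [1.8, -0.4, 0.7]
gripper_width: 0.397
```

```bash
python3 - <<'E'
from h import *
st=env.read_state(); print(st['t'],st['tool_pos'],st['orientation'],st['gripper_width']*85.4,st['contact_force'])
print(go([.367,.259,.11],1.47))
im=eyes.capture('wrist')[:,:,::-1]; cv2.imwrite('pics/w18.png',im )
cv2.imwrite('pics/w10c.png',cv2.resize(cv2.imread('pics/w10.png')[260:330,240:320],None,fx=7,fy=7,interpolation=2))
E
```

```text
21.5 [0.58089759 0.25109513 0.12939401] [ 3.12636447 -0.00729652  1.47413972] 33.90257566529533 [ 1.76759791 -0.38645839  0.74782962]
(array([ -12.9, -213.9,   16. ]), np.float64(0.004))
```

View pics/w18.png

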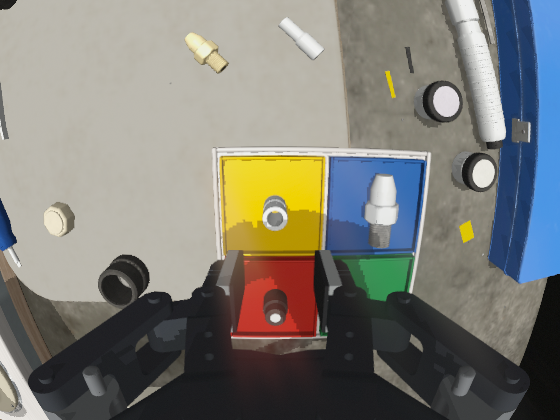

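View pics/w10c.png

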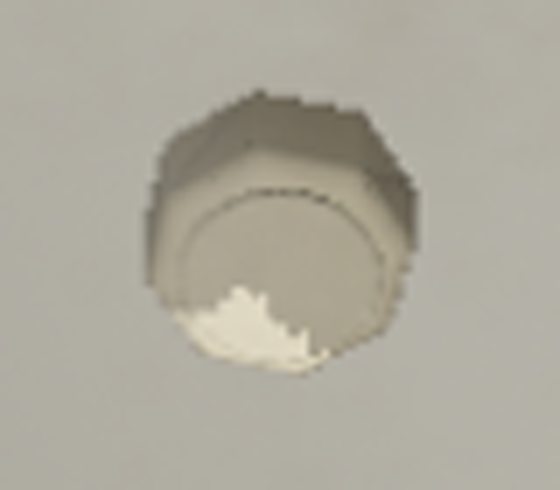

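>>> apply_moves([
  [[-2,-38,0,0],[-5,-76,2,0],[-7,-114,6,0],[-9,-152,10,0],[-11,-186,14,0],[-13,-207,16,0],[-13,-214,16,0],[-13,-214,16,0],[-13,-214,16,0]],
], grip=55)

```text
t: 22.45
tool_pos: [0.3669, 0.2588, 0.1086]
orientation: [3.129, -0.006, 1.474]
contact_force: [0.6, -0.1, 0.6]
gripper_width: 0.645
```

```bash
python3 - <<'E'
from h import *
st=env.read_state(); print(st['t'],st['tool_pos'],st['orientation'],st['gripper_width']*85.4,st['contact_force'])
print(proj('wrist',[.367,.259,.02],st))
im=eyes.capture('wrist')[:,:,::-1]; cv2.imwrite('pics/w19.png',im )
cv2.imwrite('pics/w19c.png',cv2.resize(im[160:260,220:340],None,fx=6,fy=6,interpolation=2))
E
```

```text
22.45 [0.36694088 0.25881801 0.10862588] [ 3.1286239  -0.00627485  1.47405969] 55.06297914921324 [ 0.57649632 -0.06095995  0.63646157]
[275.76144763 214.51407213]
```

View pics/w19.png

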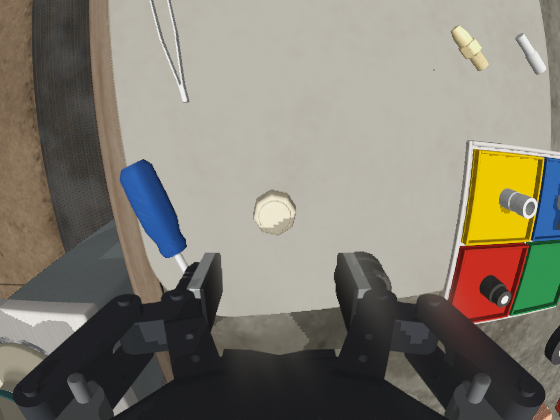

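View pics/w19c.png

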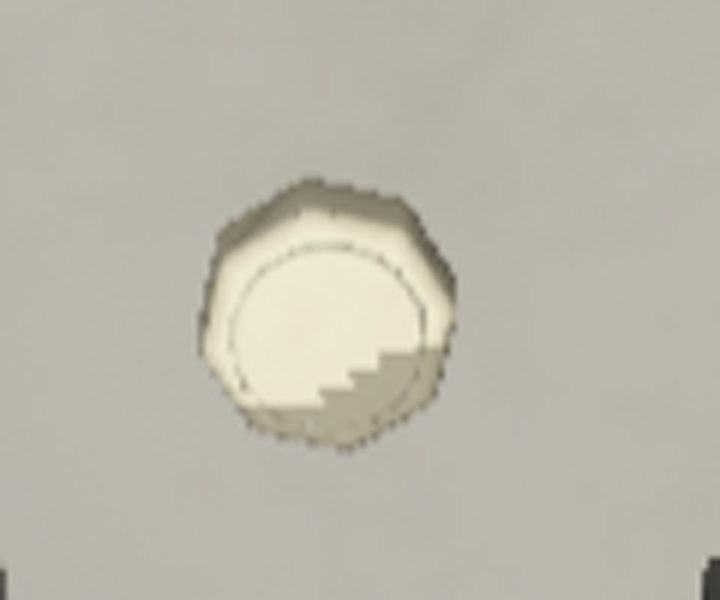

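```bash
python3 - <<'E'
from h import *
p=pt('wrist',274.6,214.1,.02);print(p,go([*p,.0155],1.239))
E
```

```text
[0.36645217 0.25936939] (array([-0.1, -2. , 93.2]), np.float64(0.235))
```

>>> apply_moves([
  [[0,-2,30,0.12],[0,-2,60,0.235],[0,-2,80,0.235],[0,-2,89,0.235],[0,-2,93,0.235],[0,-2,93,0.235]],
])

```text
t: 23.1
tool_pos: [0.3673, 0.2596, 0.0157]
orientation: [3.13, -0.009, 1.238]
contact_force: [0.2, -1.1, -0.2]
gripper_width: 0.642
```

```bash
python3 - <<'E'
from h import *
st=env.read_state(); print(st['t'],st['tool_pos'],st['orientation'],st['gripper_width']*85.4,st['contact_force'])
im=eyes.capture('wrist')[:,:,::-1]; cv2.imwrite('pics/w20.png',im )
E
```

```text
23.1 [0.36732858 0.25961469 0.01567111] [ 3.13012333 -0.00940005  1.23839378] 54.84519470822811 [ 0.20020928 -1.12945445 -0.15396993]
```

View pics/w20.png

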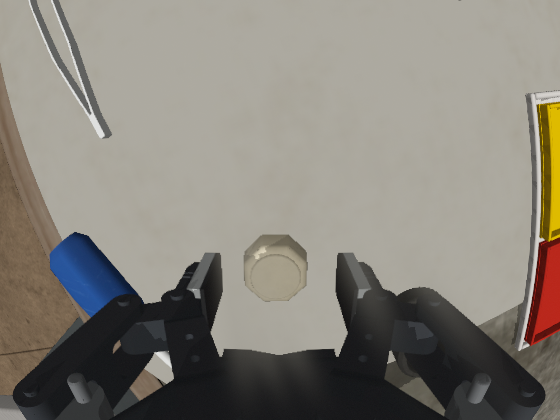

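>>> apply_moves([
  [[0,0,0,0],[0,0,0,0],[0,0,0,0],[0,0,0,0],[0,0,0,0],[0,0,0,0]],
], grip=22, grip_force=40)

```text
t: 23.75
tool_pos: [0.3683, 0.2602, 0.0173]
orientation: [3.128, -0.012, 1.239]
contact_force: [-0.9, -0.1, 5.5]
gripper_width: 0.319
```

>>> apply_moves([
  [[0,0,-5,0],[0,0,-20,0],[0,0,-50,0],[0,0,-85,0],[0,0,-85,0],[0,0,-85,0]],
])

```text
t: 24.35
tool_pos: [0.3672, 0.2599, 0.1034]
orientation: [3.126, -0.014, 1.239]
contact_force: [-0.4, 0.5, -0.9]
gripper_width: 0.317
```

```bash
python3 - <<'E'
from h import *
st=env.read_state(); print(st['t'],st['tool_pos'],st['orientation'],st['gripper_width']*85.4,st['contact_force'])
print(go([*D['green'],.10],1.47))
im=eyes.capture('wrist')[:,:,::-1]; cv2.imwrite('pics/w21.png',im )
E
```

```text
24.35 [0.36720977 0.25994108 0.10338977] [ 3.1257501  -0.01387398  1.23896399] 27.07046750140132 [-0.40088314  0.54866135 -0.87932807]
(array([ -6.8, 310.2,   8.2]), np.float64(-0.231))
```

View pics/w21.png

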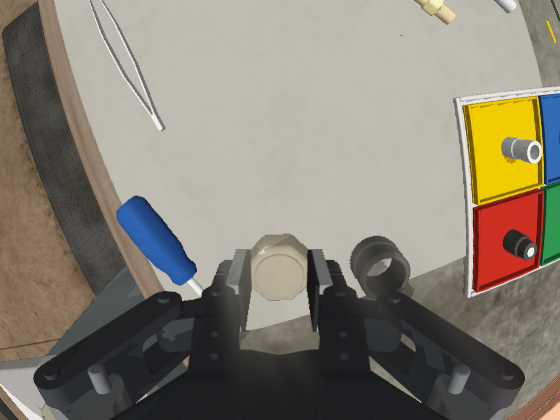

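>>> apply_moves([
  [[0,38,0,-0.02],[-1,77,0,-0.05],[-2,116,0,-0.09],[-3,155,0,-0.13],[-4,194,0,-0.17],[-5,233,2,-0.2],[-6,270,5,-0.231],[-7,298,8,-0.231],[-7,310,8,-0.231],[-7,310,8,-0.231],[-7,310,8,-0.231]],
])

```text
t: 25.5
tool_pos: [0.6553, 0.1523, 0.0976]
orientation: [3.129, -0.008, 1.47]
contact_force: [-0.0, -0.2, -0.4]
gripper_width: 0.316
```

```bash
python3 - <<'E'
from h import *
st=env.read_state(); print(st['t'],st['tool_pos'],st['orientation'],st['gripper_width']*85.4,st['contact_force'])
print(D['green'],go([*D['green'],.024],1.47),proj('wrist',[*D['green'],.0095]))
im=eyes.capture('wrist')[:,:,::-1]; cv2.imwrite('pics/w22.png',im )
E
```

```text
25.5 [0.65532592 0.15229155 0.09758064] [ 3.12887753 -0.00824519  1.46990002] 26.963699602717014 [-0.03226496 -0.20785374 -0.37684512]
[0.6583275 0.1524725] (array([-0.1,  2. , 73.6]), np.float64(-0.0)) [279.75217351 214.56353356]
```

View pics/w22.png

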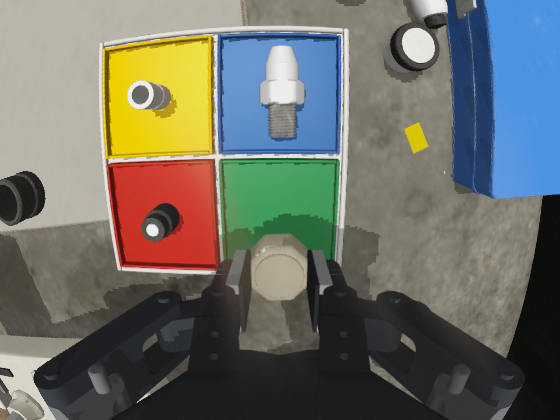

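>>> apply_moves([
  [[0,2,35,0],[0,2,55,0],[0,2,64,0],[0,2,70,0],[0,2,73,0],[0,2,73,0]],
])

```text
t: 26.15
tool_pos: [0.6584, 0.1531, 0.0257]
orientation: [3.127, -0.009, 1.471]
contact_force: [0.0, 0.1, -0.2]
gripper_width: 0.313
```

>>> apply_moves([
  [[0,0,0.5,0],[0,0,1,0],[0,0,1,0]],
])

```text
t: 26.45
tool_pos: [0.6588, 0.1531, 0.0253]
orientation: [3.126, -0.009, 1.471]
contact_force: [0.1, 0.6, -0.5]
gripper_width: 0.314
```

>>> apply_moves([
  [[0,0,1,0],[0,0,2,0],[0,0,2,0]],
])

```text
t: 26.75
tool_pos: [0.6587, 0.1531, 0.0231]
orientation: [3.127, -0.009, 1.471]
contact_force: [0.2, 0.4, 0.4]
gripper_width: 0.32
```

>>> apply_moves([
  [[0,0,0.5,0],[0,0,1,0],[0,0,1,0]],
])

```text
t: 27.05
tool_pos: [0.6588, 0.1531, 0.0229]
orientation: [3.126, -0.009, 1.471]
contact_force: [-1.0, 0.3, 4.9]
gripper_width: 0.317
```

Touching the floor (5 N); release and retreat.

>>> apply_moves([
  [[0,0,0,0],[0,0,0,0],[0,0,0,0],[0,0,0,0]],
], grip=42)

```text
t: 27.45
tool_pos: [0.6587, 0.1531, 0.0226]
orientation: [3.127, -0.009, 1.471]
contact_force: [0.4, 0.5, 0.1]
gripper_width: 0.49
```

>>> apply_moves([
  [[0,0,-5,0],[0,0,-20,0],[0,0,-50,0],[0,0,-80,0],[0,0,-120,0],[0,0,-120,0]],
])

```text
t: 28.05
tool_pos: [0.661, 0.1528, 0.1508]
orientation: [3.113, -0.012, 1.471]
contact_force: [0.5, -0.0, 0.9]
gripper_width: 0.494
```

```bash
python3 - <<'E'
from h import *
st=env.read_state(); print(st['t'],st['tool_pos'],st['orientation'],st['gripper_width']*85.4,st['contact_force'])
im=eyes.capture('wrist')[:,:,::-1]; cv2.imwrite('pics/w23.png',im )
im=eyes.capture('scene')[:,:,::-1]; cv2.imwrite('pics/s23.png',cv2.resize(im[175:325,180:410],None,fx=3.4,fy=3.4,interpolation=2) )
E
```

```text
28.05 [0.66096204 0.15277283 0.1507755 ] [ 3.11284734 -0.01180152  1.47076595] 42.22013662665593 [ 0.53925677 -0.03135234  0.86746742]
```

View pics/w23.png

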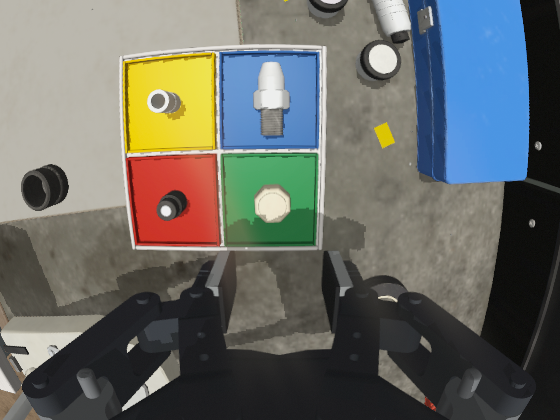

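View pics/s23.png

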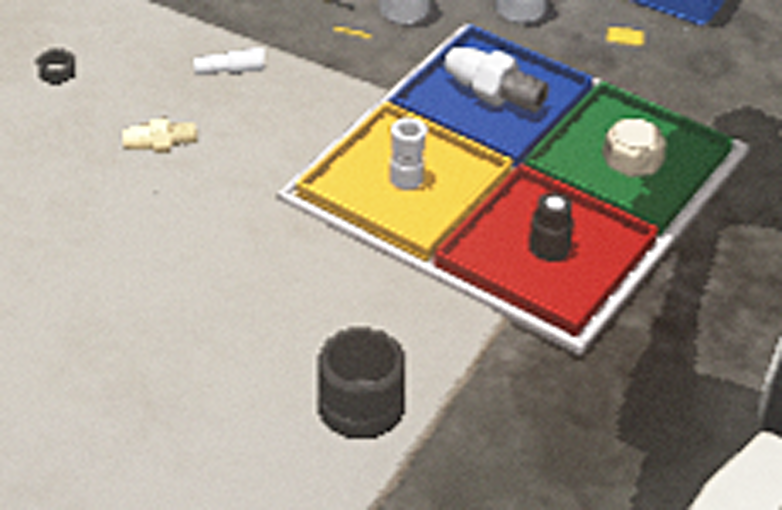

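```bash
python3 - <<'E'
from h import *
print(env.job_done()); print(env.read_state()['t'])
E
```

```text
the job is handed in; nothing more can be done
None
the job is handed in; nothing more can be done
```

All four parts are on the tray in their dishes, placed in the order you listed, and the job was handed in at about 28 s of the 96 s allowed.

- **Placing:** the steel fitting lies flat in the blue dish, the black spacer stands in the red, the steel bush stands in the yellow, and the cream plug sits dome up in the green. In the last wrist and scene pictures each part is within about 2–3 mm of its dish centre.
- **Left alone:** the brass fitting and the black collar were not touched and look unmoved in those pictures.
- **Forces:** the largest contact force read between moves was about 7 N. It came from the fingertips touching the board as they closed on the spacer. At the end the gripper was clear, about 0.13 m above the tray.

Two things disagreed along the way:
- **Finger reach:** the fingertips reach only about 11 mm ahead of the TCP, not the stated 25 mm. My first attempt on the fitting closed over it without holding, so I opened, went about 17 mm lower and gripped it.
- **Cameras:** the top camera read about 3 mm away from the scene and wrist cameras, so I used the latter two.

The tool also tilted by up to about 1.6° during the lifts, which had no visible effect on the placed parts.

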